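Make up two fossil preparation job trays

TASK

Make up two job trays from the stock on the bench. The larger tray, for picking a vertebra clean, gets the vertebra in its big compartment, the slim bottle of consolidant standing upright in its small compartment and the pin vise lying in its long compartment; the smaller tray, for filling a toe bone, gets the toe bone in its big compartment and the squat jar of filler standing upright in its small one. Bones lie flat on the foam the way they lie now; set everything down gently without dropping it, and leave the big solvent bottle and the brush where they are.

Things in the scene. Friction and masses are not known exactly. Their poses are not given: they have to be found in the camera images.
- tray_large: The larger job tray: black, open, pale foam floor, three compartments, 205 x 187 mm outside. Foam floor 6, rim 26, dividers 22 mm above the bench; walls 5 mm thick; fixed. Origin: centre of underside; x along its 205 mm length (away from the robot), y left. Compartments (inside x by y, centre in tray frame): big 110 x 96 mm at (+42.5, +40.5) mm; small 80 x 96 mm at (-57.5, +40.5) mm; long 195 x 76 mm at (0, -50.5) mm.
- tray_small: The smaller job tray: black, open, pale foam floor, two compartments, 205 x 106 mm outside. Foam floor 6, rim 26, dividers 22 mm above the bench; walls 5 mm thick; fixed. Origin: centre of underside; x along its 205 mm length (away from the robot), y left. Compartments (inside x by y, centre in tray frame): big 110 x 96 mm at (+42.5, 0) mm; small 80 x 96 mm at (-57.5, 0) mm.
- vertebra_center (a point): Brown fossil vertebra lying flat: a round spool-shaped body 44 mm across (39 at the waist), 36 mm high, with an arch, two side wings (70 mm span, x) and a spine sticking out along +y to 42 mm from its centre (64 mm long over all); 0.15 kg. Point: centre of the round body, 18 mm above what it lies on; z up. Grip the round body across x, clear of the arch and wings (from 16 mm towards +y).
- toe_bone_center (a point): Brown fossil toe bone lying flat, 76 mm long along x: wide end (38 mm wide, 30 high) at -x, shaft 24 mm wide (y), its top 24 mm up, two round knuckles (33 mm wide, 26 high) at +x; 0.11 kg. Point: middle of the shaft, 13 mm above what it lies on; z up. Grip the shaft across y (free from 16 mm behind to 12 mm ahead of the point).
- slim_bottle_center (a point): Slim amber bottle of consolidant with a white cap, 34 mm across, 85 mm high, standing; about 0.09 kg. Point: on its axis, half-way up (42.5 mm). z is its axis, up; straight sides up to 52 mm, then shoulders and a narrower cap.
- jar_center (a point): Squat white jar of filler with a wide black lid, 52 mm across, 56 mm high, standing; about 0.14 kg. Point: on its axis, half-way up (28 mm). z is its axis, up; sides straight, lid as wide as the body, from 40 mm up.
- pin_vise_center (a point): Pin vise (needle holder), lying: octagonal aluminium handle 13 mm thick, 80 mm long along x, dark chuck and thin needle at +x, dark end cap at -x; 0.05 kg. Point: middle of the handle, 6.5 mm above what it lies on; the tool reaches 75 mm from it towards +x (needle tip) and 46 mm towards -x. Grip it across y.
- big_bottle_center (a point): Bystander, leave alone: big amber solvent bottle with a black cap, 60 mm across, 130 mm high, standing among the stock. Point: on its axis, half-way up (65 mm).
- brush_center (a point): Bystander, leave alone: flat brush with a wooden handle, 139 mm long along x, up to 21 mm wide, 10 mm high, dark bristles at +x, lying on the bench. Point: near its middle, 5 mm above the bench.
There are look-alikes about, which are no part of the job. What is shaped like the part that bears vertebra_center but blue or purple is not meant. What is shaped like the part that bears pin_vise_center but turquoise is not meant.

How it is judged (in metres and radians):
At the end, for the whole second after the job is handed in: Each thing inside its own compartment of its own tray, centre at most 5 mm above its resting height on the foam; bones flat within 0.15 rad, bottle and jar upright within 0.12 rad, pin vise level within 0.15 rad; all released and at rest (under 0.02 m/s) (x of vertebra_center in the frame of tray_large between 0.0065 and 0.0785 m and y of vertebra_center in the frame of tray_large between 0.0115 and 0.0695 m and z of vertebra_center in the frame of tray_large below 0.029 m and angle between the z axis of each of vertebra_center, toe_bone_center and the z axis of tray_large, either way round below 0.15 rad and x of slim_bottle_center in the frame of tray_large between -0.0835 and -0.0315 m and y of slim_bottle_center in the frame of tray_large between 0.0065 and 0.0745 m and z of slim_bottle_center in the frame of tray_large below 0.0535 m and angle between each of slim_bottle_center, jar_center's own z axis and vertical below 0.12 rad and x of pin_vise_center in the frame of tray_large between -0.065 and 0.065 m and y of pin_vise_center in the frame of tray_large between -0.0845 and -0.0165 m and z of pin_vise_center in the frame of tray_large below 0.018 m and angle between pin_vise_center's own x axis and vertical between 1.42 and 1.72 rad and x of toe_bone_center in the frame of tray_small between 0.0005 and 0.0845 m and y of toe_bone_center in the frame of tray_small between -0.038 and 0.038 m and z of toe_bone_center in the frame of tray_small below 0.024 m and x of jar_center in the frame of tray_small between -0.0745 and -0.0405 m and y of jar_center in the frame of tray_small between -0.025 and 0.025 m and z of jar_center in the frame of tray_small below 0.039 m and linear speed of each of vertebra, slim_bottle, pin_vise, toe_bone, jar below 0.02 m/s); the robot touches nothing.
It fails at once if a stock thing is dropped or thrown (faster than 0.7 m/s, a fall of about 25 mm, with no finger on it) ((linear speed of vertebra above 0.7 m/s and contact force between the fingers and vertebra below 0.05 N) or (linear speed of toe_bone above 0.7 m/s and contact force between the fingers and toe_bone below 0.05 N) or (linear speed of slim_bottle above 0.7 m/s and contact force between the fingers and slim_bottle below 0.05 N) or (linear speed of jar above 0.7 m/s and contact force between the fingers and jar below 0.05 N) or (linear speed of pin_vise above 0.7 m/s and contact force between the fingers and pin_vise below 0.05 N)).
It fails at once if the big bottle is moved by more than 15 mm (distance of big_bottle_center from where it was at the start of the episode above 0.015 m).
It fails at once if the brush is moved by more than 15 mm (distance of brush_center from where it was at the start of the episode above 0.015 m).
It also fails if it takes over 128 s, if anything falls off the work surface, if the arm or the gripper's body presses on something with over 40 N, if the wrist force passes 120 N, or if a joint passes its speed limit or range.

ROBOT

A 6-joint arm with a two-finger parallel gripper is mounted at the origin on the work surface. World frame = base frame: x ahead of the robot, y to its left, z up, the work surface at z = 0. Lengths are in mm, angles in rad, forces in N, time in s.
With the tool pointing down it reaches from about 375 to 900 mm from the base axis. Payload 3.1 kg.
Tool frame: the origin (TCP) lies at the very end of the fingers, on their centre line; the grasp point (between the pads) lies env.grasp_offset behind it (env.grasp_offset is the distance from the TCP to the grasp point, in mm); z points along the fingers, y is the direction in which the jaws open and shut (so a half turn about z gives the same grasp; the last joint's range is limited). The gripper opens to 85 mm and grips with 20 to 120 N. Pads are 22 mm wide; open, the fingers measure 114 mm over their backs; the gripper's body (76 mm by 85 mm) begins 54 mm behind the grasp point. The pads swing forward as they close: fully open they stand 13 mm farther back than shut.
Start: joints at [-1.502, 0.527, 1.433, -0, 1.181, -0.178], TCP at [153.32, -605.879, 231.31] pointing down, gripper open.
Joint ranges: [-3.08, 3.08], [-0.75, 2.2], [0.22, 2.44], [-1.43, 4.57], [0, 2.65], [-2.85, 2.85]. Speed limits (rad/s): [2.79, 2.79, 3.14, 3.14, 3.14, 3.14].

INTERFACE

Orientations are given as [roll, pitch, yaw] about the fixed x, y, z axes, in that order (R = Rz(yaw) Ry(pitch) Rx(roll)).
In Python, from cell import env, read_camera, camera_info, nets gives the robot as it stands. The module is installed in compiled form; this text tells all that it offers.
- The arm moves only by the tool carry_out, never from a script. Its arguments are lists of equal length, an entry for each row: "gripper": the closure, from 0 (fully open) to 1 (shut); "travel": the shift along the tool's x, y, z in m, a list of three; "turn": the turn about the tool's z in rad. A call has exactly 5 rows; each row is the pose to reach, as a shift and turn from the pose commanded when the call began, along the tool's axes at that moment; what a row does not reach only later rows make up. A row lasts 1/8 s, in which the tool goes at most 62.5 mm and 10.7 degrees, less where a joint would pass 70% of its speed; a pose out of reach is approached as far as the arm can. A call with a gripper value outside its range is refused whole. The fingers move at their own pace and stop on an object; "grip_force" is the grip in N (left out, the last holds). Time passes only in rows, so rows that repeat a pose let the fingers close, or fill a call up. It gives the time, the measured TCP pose, the force and the opening at its end, in the units of the state.
- env.observe(): the state, without advancing time (a new reading comes with each control period).
- read_camera(name): name is "side" or "top"; returns the picture (400x640x3 uint8, red, green, blue); there is no depth.
- camera_info(name): a dict with "mtx" (3x3 intrinsics, pixels), "xyz" and "attitude" of the camera in the world. Camera axes: x right, y down, z forward; pixel columns grow to the right and rows downward; lengths in mm; the calibration is good to about 2 mm. A picture is of the moment at which its call begins. camera_info takes no time and is no camera call.
- env.job_done(): hands the job in, once; it reports no verdict.
Trained networks look in the newest picture that a camera, given by its name, has taken for a name from the list of things; names that differ only in an ending like _2 or _b are one class to them, and where a whole thing is asked for, a point or a joint stands for the part that bears it (a point fixed in the world has none). Each returns a list of dicts, best first, with "conf" (0 to 1); they miss things now and then, are a little off and sometimes report something else, mostly with a low value. They report only what shows in the picture. A call takes as long as a camera call. They do not tell look-alikes from the thing itself.
- nets.silhouettes(camera, name): "region" (400x640 bool, what is visible of it) and "location" ([column, row] in pixels, amid what is visible of it).
The state is a dict: "time_s": time; "qpos": joint angles; "qvel": joint speeds; "tau": joint torques, N m; "position": TCP position; "orientation": TCP orientation; "contact_force": force on the tool from outside, world axes, zero at the start; "ft_torque": the same for the moment, N m; "width": opening from 0.0 (shut) to 1.0 (fully open).
Only numpy, scipy, OpenCV 4.12 (cv2) and the standard library are available. Lean on these libraries where they do the work, as an engineer would, in place of code of your own. Each camera call takes 0.05 s, during which the arm holds its last target. There are 200 camera calls.

## Working session

There is one attempt and no reset: what is moved stays moved. The work goes in short steps, Python scripts to look and compute and a tool call to move; the robot and the scene stay as the last step left them, time stands still between calls to the robot, and variables do not carry over. Pictures are saved under pics/ and viewed, about 12 in all and at most 16, crops included, and the job is handed in when it is done.

Besides the shell and the picture viewer there is one more tool, called by a JSON object that holds its "name" and its "arguments". carry_out: Moves the arm, as the interface text tells. Its arguments: {"type":"object","properties":{"gripper":{"type":"array"},"travel":{"type":"array"},"turn":{"type":"array"},"grip_force":{"type":"number"}},"required":["gripper","travel","turn"]}

```bash
mkdir -p pics; python3 - <<'E'
from cell import env, read_camera, camera_info, nets
import cv2,numpy as np
for c in("top","side"):
    i=camera_info(c);print(c,i)
    p=read_camera(c);cv2.imwrite(f"pics/{c}0.png",p[:,:,::-1])
print(env.grasp_offset,env.observe())
for n in["vertebra_center","toe_bone_center","slim_bottle_center","jar_center","pin_vise_center","big_bottle_center","brush_center","tray_large","tray_small"]:
    for c in("top","side"):
        for d in nets.silhouettes(c,n):
            r=d["region"]; 
            ys,xs=np.nonzero(r)
            print(n,c,round(d["conf"],2),np.round(d["location"],1),r.sum(),(xs.min(),xs.max(),ys.min(),ys.max()) if len(xs) else None)
E
```

```text
top {'mtx': array([[426.55252449,   0.        , 320.28916686],
       [  0.        , 426.55252449, 200.14985989],
       [  0.        ,   0.        ,   1.        ]]), 'xyz': array([ 400.51816388,  -95.75400289, 1147.25431606]), 'attitude': array([-3.05894407,  0.00748886, -1.58708872])}
side {'mtx': array([[391.7306971 ,   0.        , 320.04626837],
       [  0.        , 391.7306971 , 196.27176962],
       [  0.        ,   0.        ,   1.        ]]), 'xyz': array([-20.25343946, 706.56276649, 858.47605367]), 'attitude': array([-2.25734546,  0.01867164, -2.58880566])}
18.700000000000003 {'time_s': 0.1, 'qpos': array([-1.50147558e+00,  5.28360989e-01,  1.43377997e+00, -8.77924983e-06,
        1.18143505e+00, -1.78497779e-01]), 'qvel': array([ 0.00136573, -0.00147176, -0.00305863,  0.00115683, -0.00021823,
       -0.0002827 ]), 'tau': array([ 6.68544471e-04, -4.43303096e+01, -1.78586787e+01, -2.67235100e-04,
        3.86036671e-03, -7.93541574e-06]), 'position': array([ 153.28744431, -605.2342876 ,  230.43715407]), 'orientation': array([-3.13963938e+00, -3.44159342e-04,  2.47821533e-01]
[... 2250 characters left out ...]
_center top 0.71 [250.8 131.3] 312 (np.int64(230), np.int64(280), np.int64(128), np.int64(137))
brush_center side 0.75 [237.7 229.2] 174 (np.int64(223), np.int64(251), np.int64(214), np.int64(241))
brush_center side 0.35 [236.6 300.6] 3021 (np.int64(195), np.int64(276), np.int64(268), np.int64(338))
tray_large top 0.93 [402.8 194. ] 5670 (np.int64(365), np.int64(439), np.int64(155), np.int64(233))
tray_large side 0.7 [348.1 181. ] 1938 (np.int64(310), np.int64(374), np.int64(156), np.int64(202))
tray_small top 0.6 [174.  194.7] 3305 (np.int64(145), np.int64(198), np.int64(159), np.int64(239))
tray_small side 0.57 [235.3 300.8] 3185 (np.int64(194), np.int64(277), np.int64(267), np.int64(339))
```

```bash
python3 - <<'E'
import cv2
a=cv2.imread("pics/top0.png");b=cv2.imread("pics/side0.png")
# crop [col 140:450,row 110:300] x2.55
cv2.imwrite("pics/top1.png",cv2.resize(a[100:300,200:360],None,fx=3,fy=3,interpolation=2))
cv2.imwrite("pics/top2.png",cv2.resize(a[80:320,130:450],None,fx=2.5,fy=2.5,interpolation=2))
cv2.imwrite("pics/side1.png",cv2.resize(b[130:350,180:400],None,fx=2.7,fy=2.7,interpolation=2))
E
```

```text
(no output)
```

View pics/top2.png

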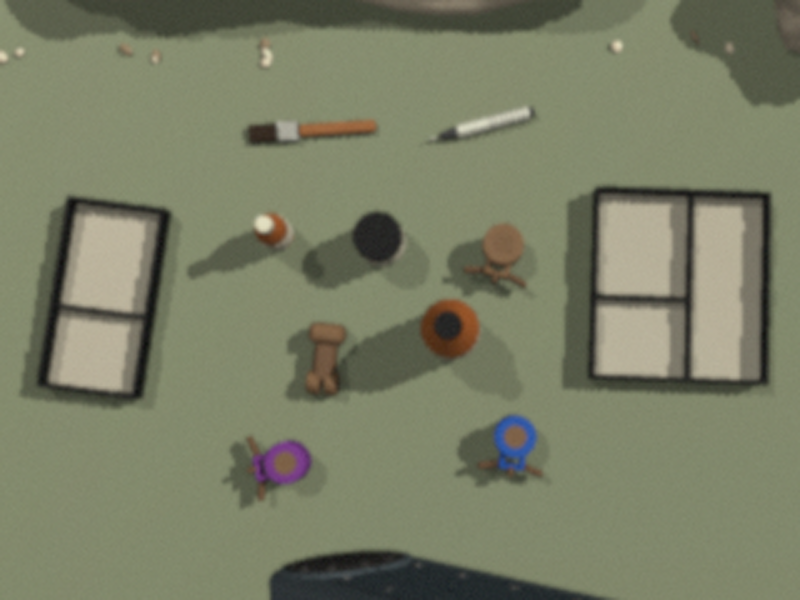

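View pics/side1.png

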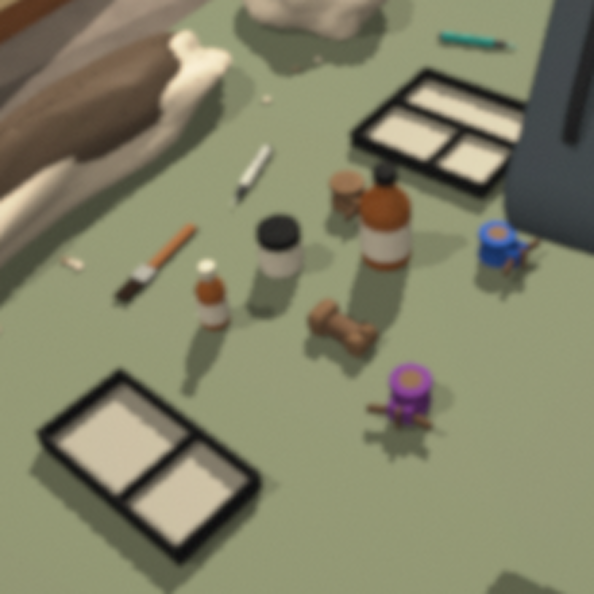

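View pics/top1.png

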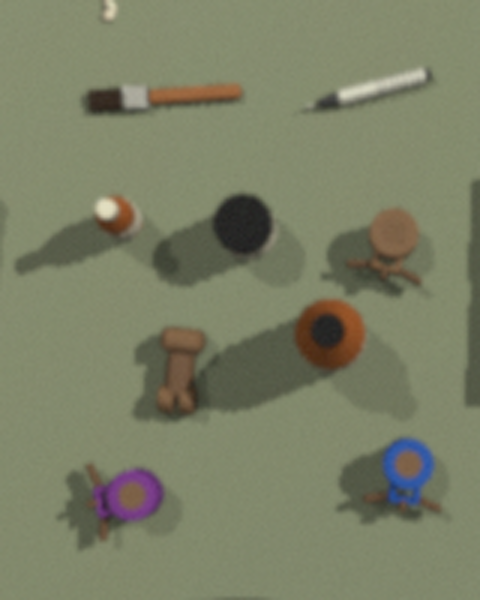

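The top crop shows, in full-image pixels, the brown vertebra at (331,178), toe bone (260,223), slim bottle cap (235,170), jar lid (281,175), pin vise (328,129), brush (251,131) and big bottle cap (309,210). The blue and purple vertebrae and the turquoise vise are decoys. The trays lie at left and right, and the side view agrees.

```bash
cat > h.py <<'E'
from cell import env, read_camera, camera_info, nets
import cv2,numpy as np
from scipy.spatial.transform import Rotation as Ro
from scipy.optimize import least_squares
def ray(c,u,v):
    i=camera_info(c);R=Ro.from_euler("xyz",i["attitude"]).as_matrix()
    return i["xyz"],R@np.linalg.inv(i["mtx"])@[u,v,1]
def at(c,u,v,z):
    o,d=ray(c,u,v);return (o+d*(z-o[2])/d[2])[:2]
def proj(c,p):
    i=camera_info(c);R=Ro.from_euler("xyz",i["attitude"]).as_matrix()
    q=(np.atleast_2d(p)-i["xyz"])@R@i["mtx"].T;return q[:,:2]/q[:,2:]
def T1(u,v):return 200+u/3,100+v/3
def T2(u,v):return 130+u/2.5,80+v/2.5
def S1(u,v):return 180+u/2.7,130+v/2.7
E
python3 - <<'E'
from h import *
np.set_printoptions(precision=1,suppress=True)
for n,p,s,z in [("vert",(393,233),(347,182),36),("toe",(180,367),(343,325),24),("cap",(106,209),(207,266),85),("jar",(243,224),(279,232),56),("visemid",(383,87),(258,165),10),("visetip",(300,110),(236,205),6.5),("viseend",(431,74),(270,148),8),("viseA",(340,98.5),(241,187),10),("viseB",(425,76),(267,148),10),("big",(327,330),(386,172),130),
 ("toewide",(183,339),(328,316),28),("toeknuck",(176,398),(356,336),26),("wingL",(349,265),(347,200),28),("wingR",(418,281),(360,200),28),("arch",(386,262),(0,0),28),("brush",(163,98),(157,262),5),("purple",(132,495),(411,380),36)]:
    print(n,at("top",*T1(*p),z),at("side",*S1(*s),z))
for n,t,w,c2,cs in [("large",[(597,189),(769,194),(767,383),(590,378)],187,None,[(425,70),(353,132),(484,193)]),("small",[(70,199),(170,210),(138,397),(40,383)],106,None,[(121,370),(40,435),(181,562),(261,480)])]:
    P=np.array([at("top",*T2(*p),26) for p in t]);print(n,P.tolist())
    print(" side",[at("side",*S1(*p),26) for p in cs])
    M=np.array([[102.5,w/2],[102.5,-w/2],[-102.5,-w/2],[-102.5,w/2]])
    f=lambda q:(M@np.array([[np.cos(q[2]),np.sin(q[2])],[-np.sin(q[2]),np.cos(q[2])]])+q[:2]-P).ravel()
    r=least_squares(f,[*P.mean(0),0]);print(" pose",r.x[:2],round(r.x[2],3),"res",r.fun)
    m=[d for d in nets.silhouettes("top","tray_"+n)][:1]
    for d in m:
        cs=cv2.minAreaRect(np.argwhere(d["region"])[:,::-1].astype(np.float32));print(" net",[at("top",*b,26) for b in cv2.boxPoints(cs)])
E
```

```text
vert [ 551.4 -118. ] [ 549.6 -115.3]
toe [437.8  70.9] [431.   76.1]
cap [569.2 123.4] [567.3 125. ]
jar [558.8  11.3] [553.8  18.2]
visemid [ 688.1 -111.9] [ 685.7 -112.1]
visetip [669.2 -36.4] [664.4 -37.6]
viseend [ 699.8 -155.7] [ 695.2 -151.1]
viseA [678.3 -72.9] [677.5 -65.4]
viseB [ 697.6 -150.1] [ 697.  -147.1]
big [461.7 -62.2] [457.  -57.5]
toewide [462.1  67.5] [449.8  76.4]
toeknuck [410.7  74.2] [409.6  83.7]
wingL [524.8 -79. ] [536.5 -94.6]
wingR [ 509.7 -139.3] [ 522.9 -102.5]
arch [ 526.9 -111.5] [1276.  -225.4]
brush [682.9  88. ] [682.8  89.5]
purple [327.8 111. ] [325.8 112.5]
large [[610.1692133722277, -219.7561242961076], [601.5672387115427, -402.04430725193066], [401.6436645567838, -392.16470123957896], [409.8882276314285, -207.2815954790208]]
 side [array([ 597., -391.]), array([ 606., -216.]), array([ 400.9, -192.1])]
 pose [ 505.8 -305.3] -0.051 res [ 2.8  2.6  1.8 -1.9 -3.  -1.3 -1.6  0.6]
 net [array([ 612. , -209.7]), array([ 608.5, -406. ]), array([ 402.1, -397.9]), array([ 405.2, -204.5])]
small [[609.3208905512043, 342.02978204743846], [595.585745930293, 235.06961909401224], [397.76029395640575, 267.25634137255895], [414.10387343920297, 370.6885986105508]]
 side [array([591.6, 245.8]), array([603.4, 347.3]), array([399.2, 381. ]), array([389.4, 278.3])]
 pose [504.2 303.8] -0.151 res [ 4.2 -1.3  2.   0.9 -2.9 -0.5 -3.3  0.9]
 net [array([411.6, 375.2]), array([616.4, 347.1]), array([596.8, 233.5]), array([392.7, 263.2])]
```

{"name": "carry_out", "arguments": {"gripper": [0,0,0,0,0], "travel": [[0.05,-0.037,0.005],[0.1,-0.075,0.01],[0.15,-0.112,0.015],[0.2,-0.15,0.02],[0.25,-0.187,0.025]], "turn": [0.1,0.2,0.3,0.4,0.49], "grip_force": 40}}

```text
time_s: 1.72
position: [350.4, -362.6, 206.5]
orientation: [3.141, -0.001, -0.246]
contact_force: [1.7, -0.5, 0.1]
width: 0.998
```

```bash
cat > go.py <<'E'
import sys
from h import *
# go.py x y z yaw : travel (m) and turn to a target from measured pose
x,y,z,w=map(float,sys.argv[1:5]);s=env.observe()
R=Ro.from_euler("xyz",s["orientation"]);d=R.inv().apply(np.array([x,y,z])-s["position"])/1000
print("t",round(s["time_s"],2),"pos",s["position"].round(1),"yaw",round(s["orientation"][2],3),"w",round(s["width"],3))
print("travel",d.round(4),"turn",round((s["orientation"][2]-w+np.pi/2)%np.pi-np.pi/2,3),"q6",s["qpos"][5].round(2))
E
python3 go.py 553 -118 160 -0.24
```

```text
t 1.73 pos [ 350.4 -362.6  206.5] yaw -0.246 w 0.998
travel [ 0.1369 -0.2865  0.0465] turn -0.006 q6 0.79
```

{"name": "carry_out", "arguments": {"gripper": [0,0,0,0,0], "travel": [[0.028,-0.057,0.01],[0.055,-0.115,0.02],[0.082,-0.172,0.03],[0.11,-0.229,0.04],[0.137,-0.286,0.047]], "turn": [0,0,0,0,0]}}

```text
time_s: 2.35
position: [547.1, -123.8, 160.1]
orientation: [3.141, -0.001, -0.242]
contact_force: [-0.7, -1.0, 0.3]
width: 1.002
```

{"name": "carry_out", "arguments": {"gripper": [0,0,0,0,0], "travel": [[0.0,-0.007,0.03],[0.0,-0.007,0.06],[0.0,-0.007,0.08],[0.0,-0.007,0.08],[0.0,-0.007,0.08]], "turn": [0,0,0,0,0]}}

```text
time_s: 2.98
position: [548.1, -118.9, 81.0]
orientation: [3.141, -0.001, -0.242]
contact_force: [0.9, 0.2, 0.3]
width: 0.999
```

```bash
python3 go.py 553 -118 5 -0.24; python3 - <<'E'
from h import *
a=read_camera("top")[:,:,::-1];b=read_camera("side")[:,:,::-1]
f=lambda x:cv2.resize(x,(400,400),interpolation=2)
cv2.imwrite("pics/m1.png",np.hstack([f(a[120:240,270:390]),f(b[150:250,280:380])]))
E
```

```text
t 2.98 pos [ 548.1 -118.9   81. ] yaw -0.242 w 0.999
travel [ 0.0044 -0.0021  0.076 ] turn -0.002 q6 1.4
```

View pics/m1.png

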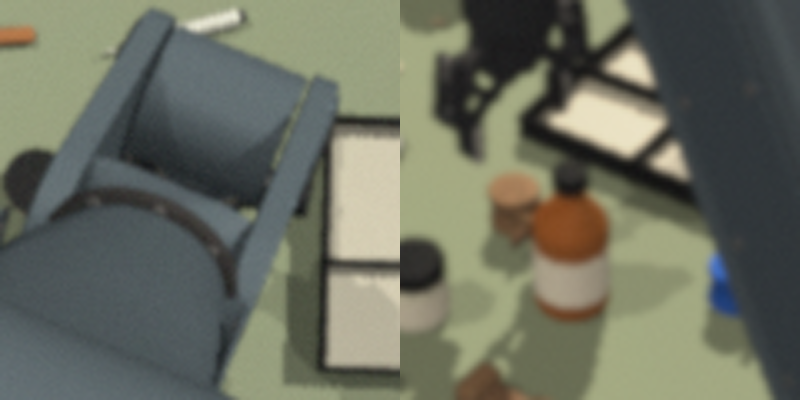

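The side view shows the open fingers above and behind the vertebra (fingertip near px (299,187)). The arm hides it from the top camera. Descending.

{"name": "carry_out", "arguments": {"gripper": [0,0,0,0,0], "travel": [[0.004,-0.002,0.02],[0.004,-0.002,0.04],[0.004,-0.002,0.06],[0.004,-0.002,0.076],[0.004,-0.002,0.076]], "turn": [0,0,0,0,0]}}

```text
time_s: 3.7
position: [550.9, -117.2, 2.7]
orientation: [-3.141, 0.003, -0.242]
contact_force: [-0.4, 0.1, 0.1]
width: 1.001
```

```bash
python3 go.py 553 -118 5 -0.24; python3 - <<'E'
from h import *
b=read_camera("side")[:,:,::-1]
print(proj("side",[[553,-118,5],[551,-117,36]]))
cv2.imwrite("pics/m2.png",cv2.resize(b[150:250,270:370],(500,500),interpolation=2))
E
```

```text
t 3.7 pos [ 550.9 -117.2    2.7] yaw -0.242 w 1.001
travel [ 0.0022  0.0003 -0.0023] turn -0.002 q6 1.41
[[308.45142335 203.75903266]
 [308.44314702 196.99421622]]
```

View pics/m2.png

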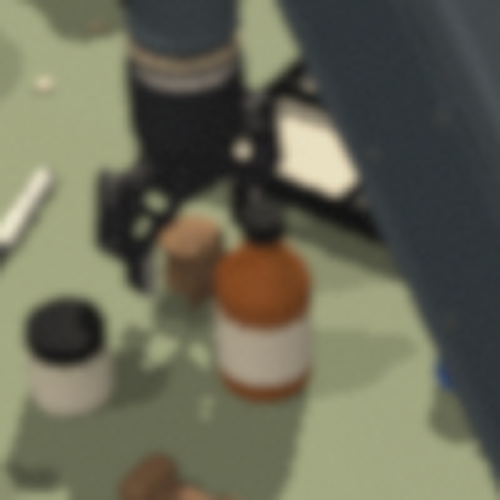

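The left finger is beside the brown vertebra at the right depth, and the big bottle is clear. Closing.

{"name": "carry_out", "arguments": {"gripper": [0.4,0.6,0.8,0.8,0.8], "travel": [[0.001,0,-0.002],[0.001,0,-0.002],[0.001,0,-0.002],[0.001,0,-0.002],[0.001,0,-0.002]], "turn": [0,0,0,0,0], "grip_force": 40}}

```text
time_s: 4.38
position: [553.5, -118.1, 7.5]
orientation: [3.141, -0.002, -0.242]
contact_force: [-1.9, 0.5, 6.3]
width: 0.492
```

{"name": "carry_out", "arguments": {"gripper": [0.8,0.8,0.8,0.8,0.8], "travel": [[0,0,0],[0,0,-0.01],[0,0,-0.03],[0,0,-0.05],[0,0,-0.06]], "turn": [0,0,0,0,0]}}

```text
time_s: 5.0
position: [553.2, -117.9, 67.6]
orientation: [3.141, -0.002, -0.242]
contact_force: [0.0, 0.1, -1.2]
width: 0.496
```

```bash
python3 go.py 553 -118 140 -0.24; python3 - <<'E'
from h import *
b=read_camera("side")[:,:,::-1]
cv2.imwrite("pics/m3.png",cv2.resize(b[130:230,270:370],(500,500),interpolation=2))
E
```

```text
t 5.0 pos [ 553.2 -117.9   67.6] yaw -0.242 w 0.496
travel [-0.      0.0001 -0.0724] turn -0.002 q6 1.41
```

View pics/m3.png

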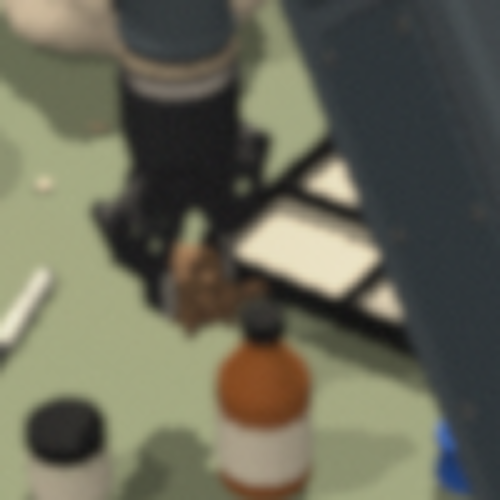

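Vertebra held (about 1.2 N weight, width 42 mm). Carrying it to the large tray while turning.

{"name": "carry_out", "arguments": {"gripper": [0.8,0.8,0.8,0.8,0.8], "travel": [[0.007,0.03,-0.02],[0.014,0.062,-0.02],[0.02,0.094,-0.02],[0.027,0.126,-0.02],[0.033,0.156,-0.02]], "turn": [0.17,0.34,0.51,0.68,0.85]}}

```text
time_s: 5.68
position: [546.9, -278.0, 85.7]
orientation: [3.141, 0.001, -1.098]
contact_force: [-0.2, 0.4, -1.7]
width: 0.491
```

{"name": "carry_out", "arguments": {"gripper": [0.8,0.8,0.8,0.8,0.8], "travel": [[0,0,0],[0,0,0],[0,0,0],[0,0,0],[0,0,0]], "turn": [0.17,0.34,0.53,0.53,0.53]}}

```text
time_s: 6.3
position: [547.2, -277.0, 85.9]
orientation: [3.141, 0.0, -1.62]
contact_force: [-1.0, 1.0, -1.2]
width: 0.491
```

```bash
python3 go.py 548 -277 14 -1.62; python3 - <<'E'
from h import *
a=read_camera("top")[:,:,::-1];b=read_camera("side")[:,:,::-1]
f=lambda x:cv2.resize(x,(400,400),interpolation=2)
cv2.imwrite("pics/m4.png",np.hstack([f(a[120:260,330:470]),f(b[110:220,280:390])]))
E
```

```text
t 6.3 pos [ 547.2 -277.    85.9] yaw -1.62 w 0.491
travel [ 0.     -0.0009  0.0719] turn 0.0 q6 2.54
```

View pics/m4.png

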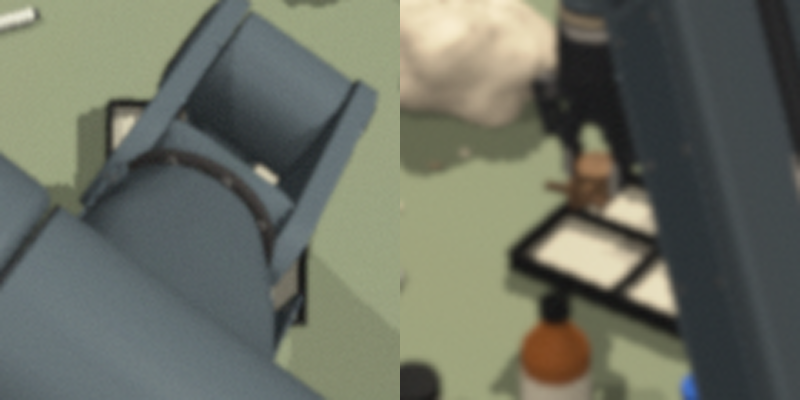

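The vertebra hangs above the big compartment with its spine towards +y. Lowering.

{"name": "carry_out", "arguments": {"gripper": [0.8,0.8,0.8,0.8,0.8], "travel": [[0,0,0.02],[0,0,0.04],[0,0,0.058],[0,0,0.067],[0,0,0.069]], "turn": [0,0,0,0,0]}}

```text
time_s: 7.02
position: [547.2, -277.0, 16.7]
orientation: [3.141, 0.001, -1.622]
contact_force: [0.4, -0.9, -1.0]
width: 0.492
```

{"name": "carry_out", "arguments": {"gripper": [0.8,0.8,0.8,0.8,0.8], "travel": [[0,0,0.001],[0,0,0.002],[0,0,0.002],[0,0,0.002],[0,0,0.002]], "turn": [0,0,0,0,0]}}

```text
time_s: 7.65
position: [547.5, -277.2, 15.5]
orientation: [-3.141, -0.0, -1.622]
contact_force: [-0.0, 0.4, -1.9]
width: 0.499
```

Then 1.5 mm more and release narrowly; rise straight up.

{"name": "carry_out", "arguments": {"gripper": [0.8,0.8,0.8,0.8,0.8], "travel": [[0,0,0.001],[0,0,0.0015],[0,0,0.0015],[0,0,0.0015],[0,0,0.0015]], "turn": [0,0,0,0,0]}}

```text
time_s: 8.28
position: [547.4, -277.2, 13.8]
orientation: [-3.142, 0.0, -1.622]
contact_force: [0.1, 0.3, -1.4]
width: 0.492
```

{"name": "carry_out", "arguments": {"gripper": [0.46,0.42,0.36,0.34,0.34], "travel": [[0,0,0],[0,0,0],[0,0,0],[0,0,0],[0,0,0]], "turn": [0,0,0,0,0]}}

```text
time_s: 8.9
position: [547.4, -277.2, 13.8]
orientation: [-3.142, 0.0, -1.622]
contact_force: [-0.1, -0.2, 0.1]
width: 0.661
```

{"name": "carry_out", "arguments": {"gripper": [0.34,0.34,0.34,0.34,0.34], "travel": [[0,0,-0.02],[0,0,-0.05],[0,0,-0.1],[0,0,-0.15],[0,0,-0.15]], "turn": [0,0,0,0,0]}}

```text
time_s: 9.52
position: [550.3, -279.2, 170.1]
orientation: [-3.132, -0.007, -1.622]
contact_force: [0.7, -0.1, -0.3]
width: 0.658
```

```bash
python3 go.py 686 -112 150 -1.33; python3 - <<'E'
from h import *
b=read_camera("side")[:,:,::-1]
cv2.imwrite("pics/m5.png",cv2.resize(b[120:240,270:390],(500,500),interpolation=2))
E
```

```text
t 9.53 pos [ 550.3 -279.2  170.1] yaw -1.622 w 0.658
travel [-0.1741 -0.1268  0.0202] turn -0.292 q6 2.54
```

View pics/m5.png

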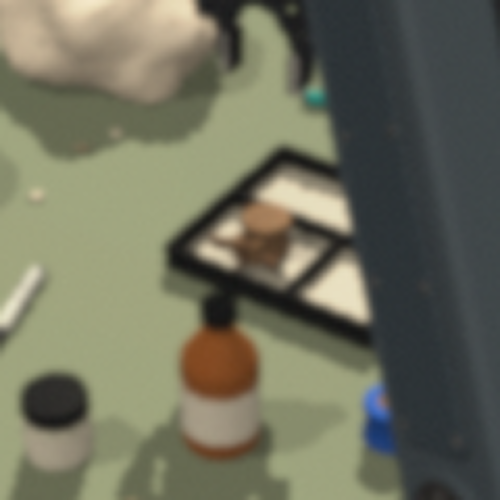

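The vertebra sits flat in its compartment. Next, the pin vise.

{"name": "carry_out", "arguments": {"gripper": [0.3,0.2,0.2,0.2,0.2], "travel": [[-0.045,-0.033,0.0],[-0.09,-0.066,0.01],[-0.13,-0.1,0.02],[-0.174,-0.127,0.03],[-0.174,-0.127,0.04]], "turn": [-0.08,-0.16,-0.24,-0.29,-0.29]}}

```text
time_s: 10.2
position: [683.8, -105.7, 121.9]
orientation: [3.14, 0.002, -1.327]
contact_force: [-0.2, -0.1, 0.3]
width: 0.798
```

```bash
python3 go.py 687 -112 30 -1.33
```

```text
t 10.2 pos [ 683.8 -105.7  121.9] yaw -1.327 w 0.798
travel [ 0.007  -0.0017  0.0919] turn 0.003 q6 2.58
```

{"name": "carry_out", "arguments": {"gripper": [0.2,0.2,0.2,0.2,0.2], "travel": [[0.007,-0.002,0.04],[0.007,-0.002,0.08],[0.007,-0.002,0.091],[0.007,-0.002,0.091],[0.007,-0.002,0.091]], "turn": [0,0,0,0,0]}}

```text
time_s: 10.82
position: [687.8, -117.0, 34.5]
orientation: [-3.139, -0.002, -1.333]
contact_force: [-0.5, 0.8, 0.5]
width: 0.804
```

```bash
python3 go.py 687 -112 3 -1.33; python3 - <<'E'
from h import *
a=read_camera("top")[:,:,::-1];b=read_camera("side")[:,:,::-1]
f=lambda x:cv2.resize(x,(400,400),interpolation=2)
cv2.imwrite("pics/m6.png",np.hstack([f(a[80:180,280:380]),f(b[145:235,235:325])]))
E
```

```text
t 10.82 pos [ 687.8 -117.    34.5] yaw -1.333 w 0.804
travel [-0.0051 -0.0003  0.0315] turn -0.003 q6 2.58
```

View pics/m6.png

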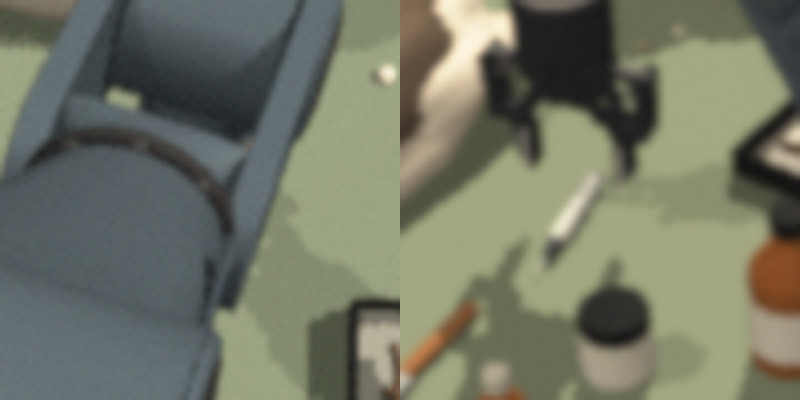

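The side view shows the fingertips straddling the handle's middle (about px (275,191) after descent). Descending, then closing.

{"name": "carry_out", "arguments": {"gripper": [0.2,0.2,0.2,0.2,0.2], "travel": [[-0.005,0,0.012],[-0.005,0,0.022],[-0.005,0,0.03],[-0.005,0,0.031],[-0.005,0,0.031]], "turn": [0,0,0,0,0]}}

```text
time_s: 11.55
position: [685.6, -111.4, 1.6]
orientation: [3.141, 0.0, -1.332]
contact_force: [-0.6, 0.2, 0.1]
width: 0.799
```

{"name": "carry_out", "arguments": {"gripper": [0.4,0.55,0.7,0.8,0.95], "travel": [[0,0,0],[0,0,0],[0,0,0],[0,0,0],[0,0,0]], "turn": [0,0,0,0,0], "grip_force": 40}}

```text
time_s: 12.18
position: [685.8, -111.5, 2.1]
orientation: [-3.141, -0.0, -1.332]
contact_force: [-0.1, 0.9, 1.8]
width: 0.133
```

{"name": "carry_out", "arguments": {"gripper": [0.95,0.95,0.95,0.95,0.95], "travel": [[0,0,0],[0,0,0],[0,0,0],[0,0,0],[0,0,0]], "turn": [0,0,0,0,0]}}

```text
time_s: 12.8
position: [685.8, -111.4, 2.1]
orientation: [-3.141, -0.0, -1.332]
contact_force: [-0.9, 0.9, 3.6]
width: 0.135
```

{"name": "carry_out", "arguments": {"gripper": [0.95,0.95,0.95,0.95,0.95], "travel": [[0,0,-0.01],[0,0,-0.03],[0,0,-0.06],[0,0,-0.08],[0,0,-0.09]], "turn": [0,0,0,0,0]}}

```text
time_s: 13.42
position: [686.4, -111.6, 94.1]
orientation: [-3.139, -0.002, -1.332]
contact_force: [0.0, -0.8, -1.2]
width: 0.14
```

{"name": "carry_out", "arguments": {"gripper": [0.95,0.95,0.95,0.95,0.95], "travel": [[0.02,0.022,0],[0.05,0.057,0],[0.08,0.091,0],[0.11,0.125,0],[0.14,0.159,0]], "turn": [-0.1,-0.25,-0.4,-0.55,-0.7]}}

```text
time_s: 14.05
position: [563.0, -285.9, 91.6]
orientation: [3.142, 0.001, -0.627]
contact_force: [0.4, -0.3, -0.7]
width: 0.139
```

```bash
python3 go.py 515 -354 60 -0.053; python3 - <<'E'
from h import *
b=read_camera("side")[:,:,::-1]
cv2.imwrite("pics/m7.png",cv2.resize(b[120:220,270:370],(400,400),interpolation=2))
E
```

```text
t 14.05 pos [ 563.  -285.9   91.6] yaw -0.627 w 0.139
travel [0.0012 0.0833 0.0316] turn -0.574 q6 1.55
```

View pics/m7.png

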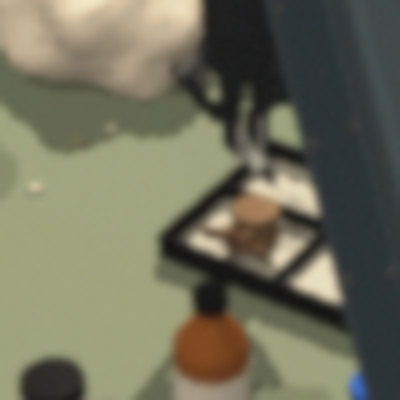

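The vise is in the fingers above the tray (around px (333,160)). Going on to the long compartment.

{"name": "carry_out", "arguments": {"gripper": [0.95,0.95,0.95,0.95,0.95], "travel": [[0.0,0.02,0],[0.0,0.05,0],[0.0,0.078,0.01],[0.0,0.078,0.02],[0.0,0.078,0.03]], "turn": [-0.15,-0.3,-0.45,-0.574,-0.574]}}

```text
time_s: 14.72
position: [517.7, -348.0, 61.2]
orientation: [-3.141, 0.001, -0.061]
contact_force: [0.7, 0.3, -1.3]
width: 0.138
```

```bash
python3 go.py 515 -354 10 -0.053; python3 - <<'E'
from h import *
a=read_camera("top")[:,:,::-1];b=read_camera("side")[:,:,::-1]
f=lambda x:cv2.resize(x,(400,400),interpolation=2)
cv2.imwrite("pics/m8.png",np.hstack([f(a[140:260,350:470]),f(b[120:220,290:390])]))
E
```

```text
t 14.72 pos [ 517.7 -348.    61.2] yaw -0.061 w 0.138
travel [-0.0023  0.0062  0.0512] turn -0.008 q6 0.86
```

View pics/m8.png

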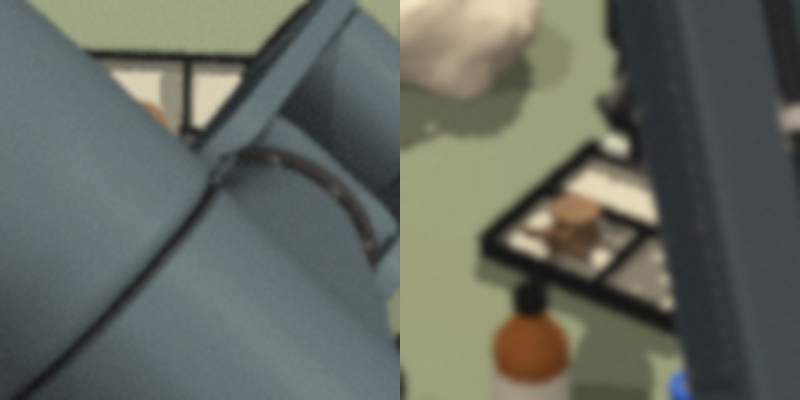

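The end of the handle shows above the far part of the long compartment. Lowering blind but with force readings.

{"name": "carry_out", "arguments": {"gripper": [0.95,0.95,0.95,0.95,0.95], "travel": [[-0.002,0.006,0.015],[-0.002,0.006,0.03],[-0.002,0.006,0.044],[-0.002,0.006,0.05],[-0.002,0.006,0.05]], "turn": [-0.008,-0.008,-0.008,-0.008,-0.008]}}

```text
time_s: 15.45
position: [515.5, -353.4, 11.0]
orientation: [-3.141, 0.001, -0.05]
contact_force: [-0.7, -0.1, -1.4]
width: 0.135
```

{"name": "carry_out", "arguments": {"gripper": [0.95,0.95,0.95,0.95,0.95], "travel": [[0,0,0.001],[0,0,0.0015],[0,0,0.0015],[0,0,0.0015],[0,0,0.0015]], "turn": [0,0,0,0,0]}}

```text
time_s: 16.08
position: [515.8, -353.9, 10.4]
orientation: [3.141, -0.0, -0.05]
contact_force: [-0.1, -0.4, -1.1]
width: 0.136
```

{"name": "carry_out", "arguments": {"gripper": [0.95,0.95,0.95,0.95,0.95], "travel": [[0,0,0.001],[0,0,0.002],[0,0,0.002],[0,0,0.002],[0,0,0.002]], "turn": [0,0,0,0,0]}}

```text
time_s: 16.7
position: [515.8, -353.8, 8.3]
orientation: [-3.142, 0.0, -0.05]
contact_force: [0.1, 0.5, -0.3]
width: 0.134
```

{"name": "carry_out", "arguments": {"gripper": [0.8,0.75,0.7,0.65,0.65], "travel": [[0,0,0],[0,0,0],[0,0,0],[0,0,0],[0,0,0]], "turn": [0,0,0,0,0]}}

```text
time_s: 17.32
position: [515.8, -353.8, 8.3]
orientation: [3.142, -0.0, -0.05]
contact_force: [-0.1, -0.0, 0.4]
width: 0.348
```

{"name": "carry_out", "arguments": {"gripper": [0.65,0.65,0.65,0.65,0.65], "travel": [[0,0,-0.02],[0,0,-0.05],[0,0,-0.1],[0,0,-0.16],[0,0,-0.18]], "turn": [0,0,0,0,0]}}

```text
time_s: 17.95
position: [517.6, -355.5, 194.5]
orientation: [3.135, -0.007, -0.05]
contact_force: [0.5, 0.0, 0.2]
width: 0.35
```

```bash
python3 go.py 568 124 180 -0.05
```

```text
t 17.95 pos [ 517.6 -355.5  194.5] yaw -0.05 w 0.35
travel [ 0.0263 -0.4815  0.0116] turn -0.0 q6 0.84
```

{"name": "carry_out", "arguments": {"gripper": [0.5,0.3,0.1,0,0], "travel": [[0.003,-0.055,0],[0.006,-0.11,0],[0.01,-0.17,0],[0.013,-0.23,0],[0.016,-0.29,0]], "turn": [0,0,0,0,0]}}

```text
time_s: 18.58
position: [546.6, -63.3, 189.9]
orientation: [3.141, -0.002, -0.051]
contact_force: [0.6, 0.3, 0.4]
width: 1.002
```

{"name": "carry_out", "arguments": {"gripper": [0,0,0,0,0], "travel": [[0.003,-0.05,0],[0.006,-0.1,0],[0.009,-0.15,0],[0.01,-0.19,0],[0.01,-0.19,0]], "turn": [0,0,0,0,0]}}

```text
time_s: 19.2
position: [565.7, 127.0, 189.7]
orientation: [-3.141, -0.002, -0.046]
contact_force: [0.4, 0.9, -0.1]
width: 1.0
```

```bash
python3 go.py 568 124 110 -0.05
```

```text
t 19.2 pos [565.7 127.  189.7] yaw -0.046 w 1.0
travel [0.0022 0.003  0.0797] turn 0.004 q6 1.64
```

{"name": "carry_out", "arguments": {"gripper": [0,0,0,0,0], "travel": [[0.002,0.002,0.03],[0.002,0.002,0.06],[0.002,0.002,0.08],[0.002,0.002,0.08],[0.002,0.002,0.08]], "turn": [0,0,0,0,0]}}

```text
time_s: 19.82
position: [568.5, 121.5, 109.5]
orientation: [3.142, -0.002, -0.051]
contact_force: [0.5, -0.7, 0.9]
width: 0.999
```

{"name": "carry_out", "arguments": {"gripper": [0,0,0,0,0], "travel": [[0,0,0.025],[0,0,0.05],[0,0,0.075],[0,0,0.09],[0,0,0.09]], "turn": [0,0,0,0,0]}}

```text
time_s: 20.45
position: [567.7, 122.0, 18.2]
orientation: [3.141, 0.001, -0.05]
contact_force: [0.2, 0.6, 0.2]
width: 1.004
```

```bash
python3 go.py 568 124 20 -0.05; python3 - <<'E'
from h import *
b=read_camera("side")[:,:,::-1]
cv2.imwrite("pics/m9.png",cv2.resize(b[170:290,210:330],(500,500),interpolation=2))
E
```

```text
t 20.45 pos [567.7 122.   18.2] yaw -0.05 w 1.004
travel [ 0.0002 -0.002  -0.0018] turn -0.0 q6 1.64
```

View pics/m9.png

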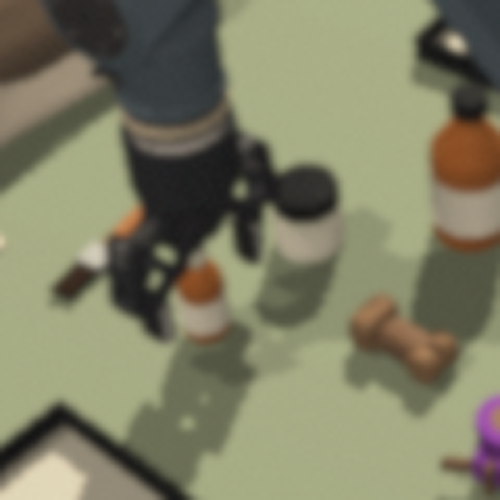

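The bottle (px about (259,243)) lies midway between the fingers and the jar is clear. Closing and lifting.

{"name": "carry_out", "arguments": {"gripper": [0.3,0.45,0.55,0.65,0.8], "travel": [[0,0,-0.001],[0,0,-0.001],[0,0,-0.001],[0,0,-0.001],[0,0,-0.001]], "turn": [0,0,0,0,0], "grip_force": 35}}

```text
time_s: 21.12
position: [568.0, 122.3, 19.9]
orientation: [-3.141, -0.001, -0.05]
contact_force: [-0.7, 0.7, 5.0]
width: 0.379
```

{"name": "carry_out", "arguments": {"gripper": [0.8,0.8,0.8,0.8,0.8], "travel": [[0,0,0],[0,0,-0.02],[0,0,-0.06],[0,0,-0.11],[0,0,-0.16]], "turn": [0,0,0,0,0]}}

```text
time_s: 21.75
position: [567.1, 122.1, 180.0]
orientation: [3.141, 0.002, -0.05]
contact_force: [-0.1, 0.0, -0.5]
width: 0.388
```

```bash
python3 go.py 448 -260 180 -0.05
```

```text
t 21.75 pos [567.1 122.1 180. ] yaw -0.05 w 0.388
travel [-9.970e-02  3.876e-01  2.000e-04] turn -0.0 q6 1.64
```

{"name": "carry_out", "arguments": {"gripper": [0.8,0.8,0.8,0.8,0.8], "travel": [[-0.007,0.03,0],[-0.02,0.08,0],[-0.034,0.13,0],[-0.047,0.18,0],[-0.06,0.23,0]], "turn": [0,0,0,0,0]}}

```text
time_s: 22.38
position: [495.3, -105.9, 179.0]
orientation: [-3.141, 0.001, -0.05]
contact_force: [0.2, 0.1, 0.2]
width: 0.387
```

{"name": "carry_out", "arguments": {"gripper": [0.8,0.8,0.8,0.8,0.8], "travel": [[-0.013,0.05,0],[-0.026,0.1,0],[-0.037,0.14,0],[-0.04,0.157,0],[-0.04,0.157,0]], "turn": [0,0,0,0,0]}}

```text
time_s: 23.0
position: [448.2, -259.8, 179.0]
orientation: [-3.141, 0.0, -0.052]
contact_force: [-0.3, -1.1, -0.7]
width: 0.387
```

```bash
python3 go.py 448 -260 29 -0.05
```

```text
t 23.0 pos [ 448.2 -259.8  179. ] yaw -0.052 w 0.387
travel [-0.0002  0.0003  0.15  ] turn -0.002 q6 0.88
```

{"name": "carry_out", "arguments": {"gripper": [0.8,0.8,0.8,0.8,0.8], "travel": [[0,0,0.04],[0,0,0.09],[0,0,0.13],[0,0,0.147],[0,0,0.15]], "turn": [0,0,0,0,0]}}

```text
time_s: 23.62
position: [448.1, -256.9, 28.1]
orientation: [-3.139, 0.003, -0.048]
contact_force: [-0.3, -0.0, -0.4]
width: 0.389
```

{"name": "carry_out", "arguments": {"gripper": [0.8,0.8,0.8,0.8,0.8], "travel": [[0,0,0.001],[0,0,0.002],[0,0,0.002],[0,0,0.002],[0,0,0.002]], "turn": [0,0,0,0,0]}}

```text
time_s: 24.25
position: [448.5, -259.5, 27.6]
orientation: [3.141, -0.0, -0.05]
contact_force: [-0.3, 0.3, 0.5]
width: 0.379
```

{"name": "carry_out", "arguments": {"gripper": [0.8,0.8,0.8,0.8,0.8], "travel": [[0,0,0.001],[0,0,0.0015],[0,0,0.0015],[0,0,0.0015],[0,0,0.0015]], "turn": [0,0,0,0,0]}}

```text
time_s: 24.88
position: [448.4, -259.3, 25.9]
orientation: [3.142, 0.0, -0.05]
contact_force: [-1.2, 0.9, 2.4]
width: 0.386
```

{"name": "carry_out", "arguments": {"gripper": [0.58,0.54,0.5,0.4,0.3], "travel": [[0,0,0],[0,0,0],[0,0,0],[0,0,0],[0,0,0]], "turn": [0,0,0,0,0]}}

```text
time_s: 25.5
position: [448.4, -259.3, 25.8]
orientation: [-3.142, -0.0, -0.05]
contact_force: [-0.1, 0.2, -0.0]
width: 0.706
```

{"name": "carry_out", "arguments": {"gripper": [0.3,0.3,0.3,0.3,0.3], "travel": [[0,0,-0.02],[0,0,-0.06],[0,0,-0.11],[0,0,-0.15],[0,0,-0.16]], "turn": [0,0,0,0,0]}}

```text
time_s: 26.12
position: [449.5, -260.2, 188.5]
orientation: [3.138, -0.004, -0.05]
contact_force: [-0.1, -0.3, -1.4]
width: 0.695
```

```bash
python3 go.py 557 14 180 -0.05
```

```text
t 26.12 pos [ 449.5 -260.2  188.5] yaw -0.05 w 0.695
travel [ 0.0936 -0.2793  0.0079] turn -0.0 q6 0.88
```

Bottle set down (contact felt, 2.4 N). Now the jar.

{"name": "carry_out", "arguments": {"gripper": [0.1,0,0,0,0], "travel": [[0.019,-0.056,0],[0.038,-0.112,0],[0.057,-0.168,0],[0.076,-0.224,0],[0.094,-0.279,0]], "turn": [0.05,0.1,0.1,0.1,0.1]}}

```text
time_s: 26.75
position: [556.0, 16.6, 184.4]
orientation: [3.142, 0.002, -0.15]
contact_force: [0.7, 0.1, -0.2]
width: 1.0
```

{"name": "carry_out", "arguments": {"gripper": [0,0,0,0,0], "travel": [[0,0,0.02],[0,0,0.05],[0,0,0.08],[0,0,0.1],[0,0,0.1]], "turn": [0,0,0,0,0]}}

```text
time_s: 27.38
position: [554.0, 15.0, 83.2]
orientation: [-3.141, 0.006, -0.15]
contact_force: [-0.1, 0.5, -0.6]
width: 1.0
```

```bash
python3 go.py 557 14 22 -0.15; python3 - <<'E'
from h import *
b=read_camera("side")[:,:,::-1]
cv2.imwrite("pics/m10.png",cv2.resize(b[145:265,230:390],(720,540),interpolation=2))
E
```

```text
t 27.38 pos [554.   15.   83.2] yaw -0.15 w 1.0
travel [0.0035 0.0005 0.0612] turn -0.0 q6 1.55
```

View pics/m10.png

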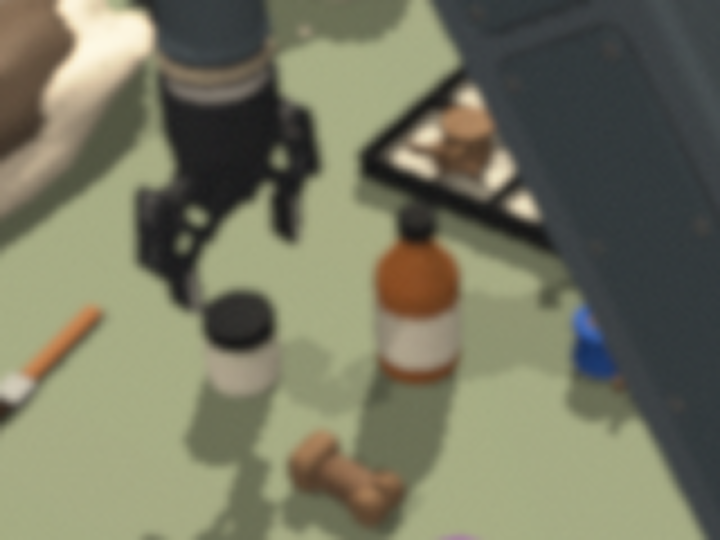

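The fingertips are centred over the jar (px about (283,216)). Descending, closing and lifting.

{"name": "carry_out", "arguments": {"gripper": [0,0,0,0,0], "travel": [[0.003,0,0.02],[0.003,0,0.04],[0.003,0,0.055],[0.003,0,0.061],[0.003,0,0.061]], "turn": [0,0,0,0,0]}}

```text
time_s: 28.05
position: [559.3, 14.2, 24.8]
orientation: [-3.142, 0.0, -0.15]
contact_force: [-0.0, -0.5, 0.5]
width: 0.999
```

{"name": "carry_out", "arguments": {"gripper": [0.2,0.3,0.4,0.5,0.7], "travel": [[0,0,0],[0,0,0],[0,0,0],[0,0,0],[0,0,0]], "turn": [0,0,0,0,0], "grip_force": 40}}

```text
time_s: 28.68
position: [559.6, 14.0, 25.6]
orientation: [3.141, -0.001, -0.15]
contact_force: [-0.2, -0.3, 5.7]
width: 0.6
```

{"name": "carry_out", "arguments": {"gripper": [0.7,0.7,0.7,0.7,0.7], "travel": [[0,0,0],[0,0,-0.02],[0,0,-0.06],[0,0,-0.1],[0,0,-0.12]], "turn": [0,0,0,0,0]}}

```text
time_s: 29.3
position: [559.9, 14.1, 146.7]
orientation: [-3.142, -0.003, -0.15]
contact_force: [-0.4, -0.5, -2.2]
width: 0.595
```

```bash
python3 go.py 444 316 140 -0.15
```

```text
t 29.3 pos [559.9  14.1 146.7] yaw -0.15 w 0.595
travel [-0.1598 -0.2811  0.0063] turn -0.0 q6 1.55
```

{"name": "carry_out", "arguments": {"gripper": [0.7,0.7,0.7,0.7,0.7], "travel": [[-0.015,-0.026,0],[-0.04,-0.07,0],[-0.066,-0.117,0],[-0.092,-0.163,0],[-0.118,-0.209,0]], "turn": [0,0,0,0,0]}}

```text
time_s: 29.92
position: [472.8, 239.9, 144.5]
orientation: [3.141, 0.001, -0.151]
contact_force: [0.3, -0.1, -0.6]
width: 0.598
```

{"name": "carry_out", "arguments": {"gripper": [0.7,0.7,0.7,0.7,0.7], "travel": [[-0.02,-0.04,0.01],[-0.034,-0.06,0.03],[-0.041,-0.071,0.05],[-0.041,-0.071,0.06],[-0.041,-0.071,0.06]], "turn": [0,0,0,0,0]}}

```text
time_s: 30.55
position: [443.6, 314.2, 84.1]
orientation: [3.14, 0.002, -0.15]
contact_force: [-0.1, -0.0, -2.3]
width: 0.597
```

```bash
python3 go.py 445 315 34 -0.152; python3 - <<'E'
from h import *
a=read_camera("top")[:,:,::-1].copy();b=read_camera("side")[:,:,::-1].copy()
def box(cx,cy,w,p,z):
    x,y,t=p;M=np.array([[cx+s*w[0]/2,cy+u*w[1]/2] for s,u in((1,1),(1,-1),(-1,-1),(-1,1))])
    c,s=np.cos(t),np.sin(t);return np.c_[M@[[c,s],[-s,c]]+[x,y],np.full(4,z)]
p=(502,306,-.153)
def crop(im,c,r0,c0,n,k=5):
    o=cv2.resize(im[r0:r0+n,c0:c0+n],None,fx=400/n,fy=400/n,interpolation=2)
    q=(proj(c,box(0,0,(205,106),p,26))-[c0,r0]+.5)*400/n
    cv2.polylines(o,[q.round().astype(int)],True,(0,0,255),1);return o
cv2.imwrite("pics/m11.png",np.hstack([crop(a,"top",145,120,110),crop(b,"side",250,180,110)]))
E
```

```text
t 30.55 pos [443.6 314.2  84.1] yaw -0.15 w 0.597
travel [ 0.0013 -0.0011  0.0501] turn 0.002 q6 2.13
```

View pics/m11.png

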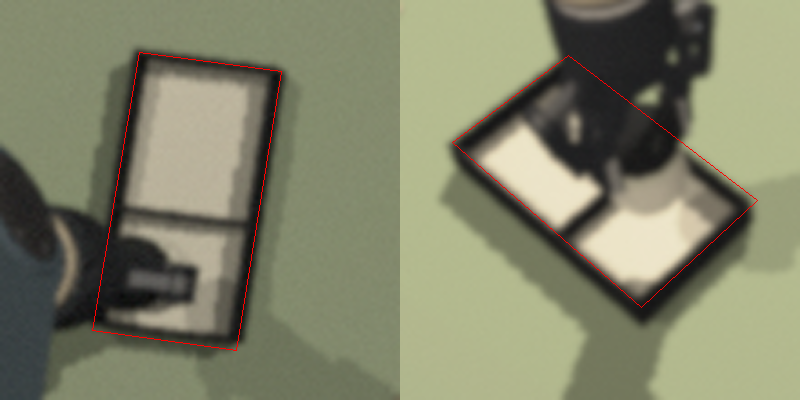

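The overlaid outline matches the tray in both views, so the small tray is at (502, 306), yaw -0.153. Lowering the jar.

{"name": "carry_out", "arguments": {"gripper": [0.7,0.7,0.7,0.7,0.7], "travel": [[0.001,-0.001,0.02],[0.001,-0.001,0.035],[0.001,-0.001,0.045],[0.001,-0.001,0.049],[0.001,-0.001,0.05]], "turn": [0,0,0,0,0]}}

```text
time_s: 31.28
position: [445.2, 315.6, 34.7]
orientation: [3.142, 0.0, -0.15]
contact_force: [0.7, 0.1, -2.0]
width: 0.595
```

{"name": "carry_out", "arguments": {"gripper": [0.7,0.7,0.7,0.7,0.7], "travel": [[0,0,0.001],[0,0,0.001],[0,0,0.001],[0,0,0.001],[0,0,0.001]], "turn": [0,0,0,0,0]}}

```text
time_s: 31.9
position: [445.1, 315.7, 33.9]
orientation: [-3.142, -0.0, -0.15]
contact_force: [-0.0, 0.0, -2.2]
width: 0.594
```

{"name": "carry_out", "arguments": {"gripper": [0.7,0.7,0.7,0.7,0.7], "travel": [[0,0,0.001],[0,0,0.002],[0,0,0.002],[0,0,0.002],[0,0,0.002]], "turn": [0,0,0,0,0]}}

```text
time_s: 32.52
position: [445.1, 315.6, 31.8]
orientation: [3.142, 0.0, -0.15]
contact_force: [1.2, -0.0, -1.7]
width: 0.6
```

{"name": "carry_out", "arguments": {"gripper": [0.38,0.34,0.3,0.25,0.2], "travel": [[0,0,0],[0,0,0],[0,0,0],[0,0,0],[0,0,0]], "turn": [0,0,0,0,0]}}

```text
time_s: 33.15
position: [445.1, 315.6, 31.9]
orientation: [-3.142, -0.0, -0.15]
contact_force: [0.6, -0.2, 0.2]
width: 0.797
```

{"name": "carry_out", "arguments": {"gripper": [0.2,0.2,0.2,0.2,0.2], "travel": [[0,0,-0.02],[0,0,-0.05],[0,0,-0.09],[0,0,-0.12],[0,0,-0.12]], "turn": [0,0,0,0,0]}}

```text
time_s: 33.78
position: [446.6, 316.4, 154.2]
orientation: [-3.138, -0.005, -0.15]
contact_force: [-0.9, 0.4, -0.3]
width: 0.803
```

```bash
python3 go.py 436 71 150 -0.13; python3 - <<'E'
from h import *
read_camera("top");read_camera("side")
for c in("top","side"):
  for d in nets.silhouettes(c,"toe_bone_center"):
    q=np.argwhere(d["region"])[:,::-1].astype(np.float32)
    r=cv2.minAreaRect(q);print(c,d["conf"],[at(c,*b,18).round(1) for b in cv2.boxPoints(r)],at(c,*r[0],18),at(c,*q.mean(0),18))
E
```

```text
t 33.77 pos [446.6 316.4 154.2] yaw -0.15 w 0.803
travel [0.0262 0.2442 0.0036] turn -0.02 q6 2.13
top 0.87 [array([401.3,  98.9]), array([475.9,  88. ]), array([469.6,  48.2]), array([395. ,  59.3])] [435.3502686   73.60281522] [435.94864848  71.95914464]
side 0.58 [array([471.9,  94.9]), array([481.7,  45.6]), array([394.3,  55.6]), array([387.4, 102.8])] [432.96489625  75.19652058] [433.38327155  74.8548876 ]
```

{"name": "carry_out", "arguments": {"gripper": [0,0,0,0,0], "travel": [[0.006,0.05,0],[0.012,0.1,0],[0.017,0.15,0.01],[0.023,0.2,0.02],[0.028,0.243,0.03]], "turn": [0,0,0,0,0]}}

```text
time_s: 34.6
position: [435.5, 69.6, 120.5]
orientation: [3.141, 0.002, -0.151]
contact_force: [0.5, 0.1, -0.4]
width: 0.999
```

{"name": "carry_out", "arguments": {"gripper": [0,0,0,0,0], "travel": [[0,0,0.03],[0,0,0.06],[0,0,0.08],[0,0,0.08],[0,0,0.08]], "turn": [0,0,0,0,0]}}

```text
time_s: 35.22
position: [436.2, 71.2, 41.7]
orientation: [3.142, 0.001, -0.15]
contact_force: [0.2, -0.5, 0.3]
width: 1.003
```

```bash
python3 go.py 437.5 72.5 4 -0.145
```

```text
t 35.23 pos [436.2  71.2  41.7] yaw -0.15 w 1.003
travel [ 0.0011 -0.0014  0.0377] turn -0.005 q6 1.63
```

{"name": "carry_out", "arguments": {"gripper": [0,0,0,0,0], "travel": [[0.001,-0.001,0.012],[0.001,-0.001,0.024],[0.001,-0.001,0.034],[0.001,-0.001,0.037],[0.001,-0.001,0.037]], "turn": [0,0,0,0,0]}}

```text
time_s: 35.85
position: [437.3, 72.0, 4.5]
orientation: [3.142, 0.001, -0.15]
contact_force: [-0.1, 0.9, -0.6]
width: 1.003
```

{"name": "carry_out", "arguments": {"gripper": [0.4,0.55,0.65,0.75,0.9], "travel": [[0,0,0],[0,0,0],[0,0,0],[0,0,0],[0,0,0]], "turn": [0,0,0,0,0], "grip_force": 40}}

```text
time_s: 36.48
position: [437.7, 72.0, 5.2]
orientation: [-3.142, -0.001, -0.15]
contact_force: [-0.3, -0.3, 5.1]
width: 0.272
```

{"name": "carry_out", "arguments": {"gripper": [0.9,0.9,0.9,0.9,0.9], "travel": [[0,0,0],[0,0,-0.01],[0,0,-0.04],[0,0,-0.08],[0,0,-0.1]], "turn": [0,0,0,0,0]}}

```text
time_s: 37.1
position: [437.9, 72.0, 106.7]
orientation: [-3.141, -0.002, -0.15]
contact_force: [-0.1, -1.0, -2.1]
width: 0.271
```

```bash
python3 go.py 546 299 110 -0.153
```

```text
t 37.1 pos [437.9  72.  106.7] yaw -0.15 w 0.271
travel [ 0.0729 -0.2406 -0.0031] turn 0.003 q6 1.63
```

{"name": "carry_out", "arguments": {"gripper": [0.9,0.9,0.9,0.9,0.9], "travel": [[0.009,-0.03,0],[0.024,-0.08,0],[0.039,-0.13,0],[0.054,-0.18,0],[0.068,-0.225,0]], "turn": [0,0,0,0,0]}}

```text
time_s: 37.72
position: [538.5, 286.0, 105.0]
orientation: [3.141, 0.0, -0.15]
contact_force: [0.6, 0.0, -1.3]
width: 0.27
```

{"name": "carry_out", "arguments": {"gripper": [0.9,0.9,0.9,0.9,0.9], "travel": [[0.005,-0.016,0.01],[0.005,-0.016,0.03],[0.005,-0.016,0.05],[0.005,-0.016,0.06],[0.005,-0.016,0.06]], "turn": [0,0,0,0,0]}}

```text
time_s: 38.35
position: [544.8, 298.5, 43.9]
orientation: [3.14, 0.003, -0.151]
contact_force: [0.6, -0.4, -0.8]
width: 0.276
```

```bash
python3 go.py 546 299 14 -0.153
```

```text
t 38.35 pos [544.8 298.5  43.9] yaw -0.151 w 0.276
travel [ 0.0012 -0.0007  0.0299] turn 0.002 q6 2.04
```

Resting height is about 11.2. Lower to 13, then 11.2.

{"name": "carry_out", "arguments": {"gripper": [0.9,0.9,0.9,0.9,0.9], "travel": [[0.001,0,0.012],[0.001,0,0.022],[0.001,0,0.028],[0.001,0,0.031],[0.001,0,0.031]], "turn": [0,0,0,0,0]}}

```text
time_s: 38.98
position: [546.7, 299.2, 13.6]
orientation: [3.141, 0.0, -0.15]
contact_force: [0.8, -0.1, -1.5]
width: 0.268
```

{"name": "carry_out", "arguments": {"gripper": [0.9,0.9,0.9,0.9,0.9], "travel": [[0,0,0.001],[0,0,0.001],[0,0,0.001],[0,0,0.001],[0,0,0.001]], "turn": [0,0,0,0,0]}}

```text
time_s: 39.6
position: [546.8, 299.3, 12.9]
orientation: [-3.142, -0.0, -0.15]
contact_force: [-0.9, -0.1, -1.1]
width: 0.277
```

{"name": "carry_out", "arguments": {"gripper": [0.9,0.9,0.9,0.9,0.9], "travel": [[0,0,0.001],[0,0,0.0015],[0,0,0.0015],[0,0,0.0015],[0,0,0.0015]], "turn": [0,0,0,0,0]}}

```text
time_s: 40.22
position: [546.7, 299.3, 11.3]
orientation: [3.142, 0.0, -0.15]
contact_force: [-0.6, -0.4, -1.0]
width: 0.275
```

{"name": "carry_out", "arguments": {"gripper": [0.7,0.66,0.6,0.5,0.5], "travel": [[0,0,0],[0,0,0],[0,0,0],[0,0,0],[0,0,0]], "turn": [0,0,0,0,0]}}

```text
time_s: 40.85
position: [546.8, 299.2, 11.3]
orientation: [-3.142, -0.0, -0.15]
contact_force: [-0.6, -0.2, -0.5]
width: 0.495
```

{"name": "carry_out", "arguments": {"gripper": [0.5,0.5,0.5,0.5,0.5], "travel": [[0,0,-0.02],[0,0,-0.06],[0,0,-0.11],[0,0,-0.17],[0,0,-0.22]], "turn": [0,0,0,0,0]}}

```text
time_s: 41.48
position: [547.0, 299.4, 235.4]
orientation: [-3.14, -0.003, -0.15]
contact_force: [0.8, -0.8, -0.3]
width: 0.499
```

{"name": "carry_out", "arguments": {"gripper": [0.5,0.5,0.5,0.5,0.5], "travel": [[-0.01,0.06,0],[-0.02,0.12,0],[-0.03,0.18,0],[-0.04,0.24,0],[-0.05,0.28,0]], "turn": [0,0,0,0,0]}}

```text
time_s: 42.1
position: [454.6, 27.8, 232.7]
orientation: [3.141, -0.002, -0.151]
contact_force: [0.1, -0.1, -0.5]
width: 0.501
```

```bash
python3 - <<'E'
from h import *
a=read_camera("top")[:,:,::-1].copy();b=read_camera("side")[:,:,::-1].copy()
f=lambda x,n=266:cv2.resize(x,(n,n),interpolation=2)
cv2.imwrite("pics/m12.png",np.vstack([np.hstack([cv2.resize(i,(400,300),interpolation=2) for i in(a[150:240,350:470],b[130:220,280:400])]),np.hstack([cv2.resize(i,(400,300),interpolation=2) for i in(a[155:245,120:240],b[255:345,175:295])])]))
L,S=(504,-303,-.053),(502,306,-.153)
def inT(p,t):
    d=np.array(p)-t[:2];c,s=np.cos(t[2]),np.sin(t[2]);return np.array([c*d[0]+s*d[1],-s*d[0]+c*d[1]]).round(1)
for n,h,t in [("vertebra_center",24,L),("slim_bottle_center",48,L),("pin_vise_center",12,L),("toe_bone_center",19,S),("jar_center",34,S),("big_bottle_center",65,None),("brush_center",5,None)]:
    for c in("top","side"):
        for d in nets.silhouettes(c,n)[:3]:
            p=at(c,*d["location"],h);print(n,c,round(d["conf"],2),d["location"].round(0) if hasattr(d["location"],"round") else d["location"],p.round(1),inT(p,t) if t else "")
E
```

```text
vertebra_center top 0.69 [388.4, 178.7] [ 547.7 -270.3] [41.9 35. ]
vertebra_center top 0.53 [334.9, 258.5] [ 340.1 -124.5] [-173.1  169.5]
vertebra_center top 0.41 [238.4, 261.9] [335.3 127.9] [-191.3  421.3]
vertebra_center side 0.95 [331.3, 278.0] [320.5 126.6] [-206.   419.3]
vertebra_center side 0.7 [356.8, 179.4] [ 464.9 -297.9] [-39.3   3.1]
vertebra_center side 0.64 [332.5, 177.2] [ 545.7 -265.9] [39.7 39.3]
slim_bottle_center top 0.69 [175.7, 183.3] [542.  286.3] [  6.8 590.5]
slim_bottle_center top 0.68 [386.5, 215.8] [ 448.4 -258.8] [-57.9  41.2]
slim_bottle_center top 0.18 [168.8, 189.2] [526.9 304.1] [ -9.3 607.5]
slim_bottle_center side 0.63 [335.0, 177.6] [ 520.8 -240.3] [13.5 63.6]
slim_bottle_center side 0.56 [357.9, 182.2] [ 440.4 -256.8] [-65.9  42.8]
pin_vise_center top 0.51 [422.1, 192.8] [ 509.8 -360.9] [  8.8 -57.5]
pin_vise_center side 0.54 [355.8, 142.9] [ 590.  -530.1] [  97.9 -222.3]
toe_bone_center top 0.62 [178.1, 185.7] [539.2 289.9] [ 39.2 -10.2]
toe_bone_center side 0.85 [223.4, 290.2] [545.8 303.3] [43.7  4. ]
jar_center top 0.97 [165.4, 223.2] [439.3 316.9] [-63.7   1.3]
jar_center side 0.64 [247.3, 306.8] [449.8 317.7] [-53.4   3.6]
jar_center side 0.38 [324.6, 212.0] [467.5 -82.1] [  25.  -388.9]
big_bottle_center top 0.57 [310.4, 210.7] [463.8 -63.5] 
big_bottle_center side 0.89 [323.6, 214.2] [446.6 -42.4] 
brush_center top 0.69 [248.5, 133.5] [680.9 104. ] 
brush_center side 0.61 [239.4, 224.0] [688.6  76.8]
```

View pics/m12.png

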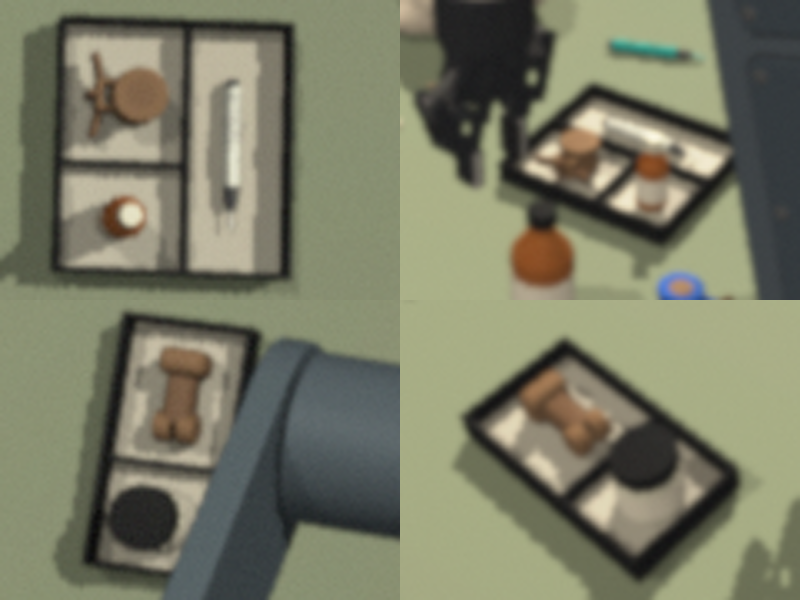

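All five things are flat or upright, each in its own compartment, and the arm is clear. Handing in.

```bash
python3 -c "
from cell import env
print(env.job_done())"
```

```text
the job is handed in; nothing more can be done
None
```

Both job trays are made up and the job is handed in, after about 42 s of the 128 s allowed. The hand-in reported no verdict. The larger tray holds the brown vertebra, the slim bottle and the pin vise, and the smaller tray holds the toe bone and the jar. Each thing was lowered until it was within about a millimetre of the foam, or just touching, before the fingers opened.

The last pictures from both cameras show every thing flat or upright in its own compartment, with the gripper clear of everything. Approximate centres in tray frame, all inside the limits:

| Thing | x (mm) | y (mm) |
|---|---|---|
| Vertebra | 41 | 36 |
| Slim bottle | -60 | 42 |
| Pin vise | 9 | -57 |
| Toe bone | 41 | -3 |
| Jar | -58 | 2 |

- **Camera disagreement:** The two cameras differed by 5 to 15 mm on some centres, mostly because the arm partly hid things from the top camera. The pin vise figure comes from the top camera alone, because the network's side-view hit was the turquoise look-alike. The side picture does show the vise in its compartment.
- **Big bottle and brush:** I never touched them. The top view puts the big bottle within about 2 mm of where it started. The brush reading was about 16 mm off the first one, with the arm hiding part of it. I did not take another look at the brush before handing in.

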